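Hang the two mint tea caddies on the balance rack

TASK

Hang the two mint-green tea caddies by their loops on the pantry's balance rack, one after the other, one on the left peg and one on the right (either one on either side), so that the bar ends up level and both hang still. Leave the black caddy, the mug and the jar where they stand.

Things in the scene. Friction and masses are not known exactly. Their poses are not given: they have to be found in the camera images.
- caddy_a: Tea caddy to hang, 180 g: mint-green tin and lid, 67 mm across, lid top at 80 mm. Over it a steel wire loop (7 mm wire, 65 wide, in the caddy's y-z plane, open along x), sides to 108 mm, then a pointed top: a peg seated there has its top 131 mm above the underside. Wooden grip block above the loop, 20 x 24 mm (x, y), 152 to 180 mm up: grip it from above. Origin: underside centre, z up.
- caddy_b: The second mint-green caddy to hang, identical to caddy_a in shape, size and mass (180 g within 5 %). Both stand upright; the loop opening, 80 to 131 mm above the underside, is the same from either side. Origin: underside centre, z up, x through the loop.
- peg_left (a point): Left (+y) peg of the bar: 8 mm brass rod sticking 58 mm out of the bar towards the robot (along this point's -x; y along the bar), tip turned up 10 mm above the rod. Point: top of the rod, mid-length, 26 mm from the bar; it moves with the bar. Oak bar 360 mm long, 16 thick, 20 high, pivoting at its middle 200 mm above the table on a fixed foot 130 x 340 x 16 mm.
- peg_right (a point): Right (-y) peg, like the left; each is 130 mm from the pivot. A weak spring levels the empty bar; one caddy tips it gently to its stop (11 degrees: its peg sinks 26 mm, the other rises 26 mm); both mint caddies together level it again. Point: top of the rod, mid-length, axes as for the left.
- caddy_black: Bystander: a black caddy of the same shape and size, with a dark loop and a black grip block, 450 g. Stays where it stands. Origin: centre of the underside.
- mug: Bystander: white mug, 82 mm across, 85 mm high, handle at its +y. Origin: centre of the underside.
- jar: Bystander: amber glass jar with a steel cap, 72 mm across, 100 mm high. Origin: centre of the underside.

How it is judged:
By the outcome, as a careful person would: the job done as asked, in the order asked, and still so for the second after the job is handed in, with the robot touching nothing.
It also fails if it takes over 70 s, if anything falls off the work surface, if the arm or the gripper's body presses on something with over 40 N, if the wrist force passes 120 N, or if a joint passes its speed limit or range.

ROBOT

A 6-joint arm with a two-finger parallel gripper is mounted at the origin on the work surface. World frame = base frame: x ahead of the robot, y to its left, z up, the work surface at z = 0. Lengths are in m, angles in degrees, forces in N, time in s.
With the tool pointing down it reaches from about 0.375 to 0.975 m from the base axis. Payload 3.8 kg.
Tool frame: the origin (TCP) lies at the very end of the fingers, on their centre line; the grasp point (between the pads) lies 19 mm behind it; z points along the fingers, y is the line along which they close (so a half turn about z gives the same grasp; the last joint's range is limited). The gripper opens to 88 mm and grips with 3 to 60 N. Pads are 18 mm wide; open, the fingers measure 123 mm over their backs; the gripper's body (75 mm by 187 mm) begins 45 mm behind the grasp point.
Start: joints at [-66.285, 15.12, 91.902, -0, 72.978, -2.114], TCP at [0.294, -0.608, 0.239] pointing down, gripper open.
Joint ranges: [-150.88, 150.88], [-54.13, 125.18], [17.81, 147.31], [-75.09, 255.09], [0, 152.58], [-146.25, 146.25]. Speed limits (degrees/s): [147.25, 147.25, 180, 180, 180, 180].

INTERFACE

Orientations are given as a 3x3 rotation matrix whose columns are the frame's x, y, z axes.
In Python, from station import bot gives the robot as it stands.
- The arm moves only by the tool inch_along, called after "Call:" as name([rows], argument=value, ...), one row to a line, values as JSON. Schema: {"type":"object","properties":{"motion":{"type":"array","items":{"type":"object","properties":{"aperture":{"type":"number"},"dx":{"type":"number"},"dy":{"type":"number"},"dz":{"type":"number"},"ax":{"type":"number"},"ay":{"type":"number"},"az":{"type":"number"}},"additionalProperties":false,"required":["aperture"]},"minItems":1,"maxItems":8},"squeeze":{"type":"number"},"only":{"type":"string"},"quiet":{"type":"boolean"},"lines":{"type":"string"}},"required":["motion"],"additionalProperties":false}. motion is a list of rows, 1 to 8 of them, each an object with the fields aperture (the opening from 0.0 (shut) to 1.0 (fully open)), dx, dy, dz (the shift in a scale on which 1.0 is 0.4 m), ax, ay, az (a rotation vector in shares of 90 degrees (1.0 is 90 degrees)); a field left out counts as zero (the opening has to be given); each row shifts and turns the commanded pose from where the row before left it, along the tool's axes as they then stand; what a row does not reach is not made up. A row lasts 1/10 s, in which the tool goes at most 0.05 m and 8.59 degrees, less where a joint would pass 70% of its speed; a pose out of reach is approached as far as the arm can. The fingers move at their own pace and stop on an object; squeeze is the grip in N (left out, the last holds). Time passes only in rows, so rows that do not move let the fingers close. The tool returns the time, the measured TCP pose, the force, the opening and the grip force at its end. only (a regular expression) keeps the lines of the reply that match it, lines (a string "A,B") keeps lines A to B, and quiet returns only ok. No shift or turn number may pass 1 either way. Input that does not fit is refused with a message, and nothing moves.
- bot.observe(): the state, without advancing time (a new reading comes with each control period).
- bot.camera(name): name is "side" or "top"; returns a dict with "color" (384x512x3 uint8, red, green, blue), "range_z" (384x512 float32, m along the optical axis (not along the pixel's ray), 0 where there is no reading), "fx", "fy", "cx", "cy" (pixels), "R" (3x3) and "t" (3): a world point X has camera coordinates R X + t. Camera axes: x right, y down, z forward; pixel columns grow to the right and rows downward; lengths in m; the calibration is good to about 2 mm. A picture is of the moment at which its call begins.
- bot.close_job(): hands the job in; it is judged then, once.
The state is a dict: "clock": time; "joint_positions": joint angles; "joint_velocities": joint speeds; "tau": joint torques, N m; "tool_pos": TCP position; "tcp_rot": TCP orientation; "ft_force": force on the tool from outside, world axes, zero at the start; "ft_torque": the same for the moment, N m; "grip_width": opening from 0.0 (shut) to 1.0 (fully open); "grip_force": force on a finger pad.
Only numpy, scipy, OpenCV 4.12 (cv2) and the standard library are available. Lean on these libraries where they do the work, as an engineer would, in place of code of your own. Each camera call takes 0.05 s, during which the arm holds its last target. There are 200 camera calls.

## Working session

There is one attempt and no reset: what is moved stays moved. The work goes in short steps, Python scripts to look and compute and a tool call to move; the robot and the scene stay as the last step left them, time stands still between calls to the robot, and variables do not carry over. Pictures are saved under pics/ and viewed, at most 13 in all, crops included, and the job is handed in when it is done.

```bash
ls; mkdir -p pics; python3 - <<'E'
from station import bot
import cv2,numpy as np
for n in("top","side"):
    c=bot.camera(n); cv2.imwrite(f"pics/{n}0.png",c["color"][:,:,::-1]); np.savez(f"{n}0.npz",**c)
    print(n,c["fx"],c["cx"],c["cy"],np.round(c["R"],3).tolist(),np.round(-c["R"].T@c["t"],3))
o=bot.observe();print(o["clock"],np.round(o["tool_pos"],3),np.round(o["tcp_rot"],3).tolist(),o["grip_width"],o["ft_force"])
E
```

```text
pics
station.py
top 399.9660747367082 255.99737775916316 195.374639972781 [[0.004, -1.0, 0.009], [-0.984, -0.005, -0.177], [0.177, -0.008, -0.984]] [ 0.335 -0.004  1.3  ]
side 399.96214813273093 254.11669504630026 188.67543620809698 [[-0.795, -0.607, 0.005], [-0.459, 0.595, -0.66], [0.398, -0.526, -0.751]] [0.055 0.648 1.052]
0.1 [ 0.294 -0.607  0.238] [[0.9, 0.436, -0.001], [0.436, -0.9, 0.002], [0.0, -0.002, -1.0]] 1.002982832813885 [ 0.22328126 -0.61038008  0.72047851]
```

View pics/top0.png

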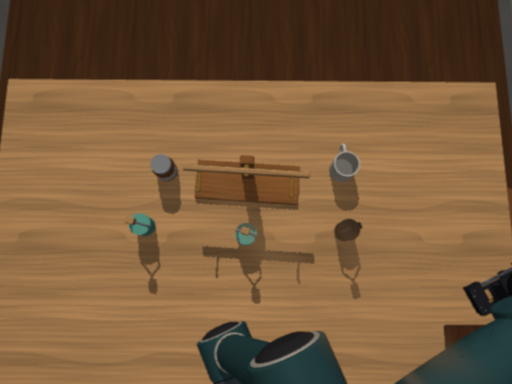

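View pics/side0.png

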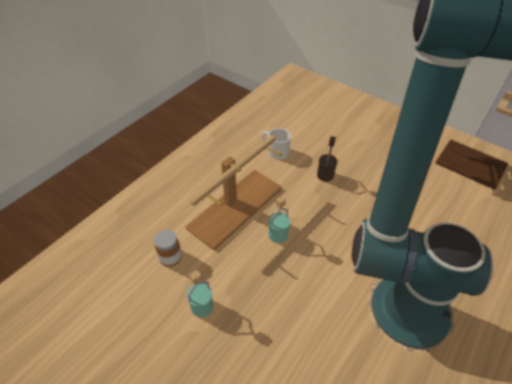

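Top view: the mint caddies are at about (142,225) and (246,235), the black one at (347,230). The bar runs from (187,169) to (308,176), with the jar at (163,167) and the mug at (346,163). I'll zoom in for the pegs and the loop yaw.

```bash
python3 - <<'E'
import cv2,numpy as np
t=np.load("top0.npz");s=np.load("side0.npz")
a=t["color"][140:300,115:375,::-1];cv2.imwrite("pics/tz.png",cv2.resize(a,None,fx=3,fy=3,interpolation=cv2.INTER_CUBIC))
a=s["color"][125:325,150:350,::-1];cv2.imwrite("pics/sz.png",cv2.resize(a,None,fx=3,fy=3,interpolation=cv2.INTER_CUBIC))
E
```

```text
(no output)
```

View pics/tz.png

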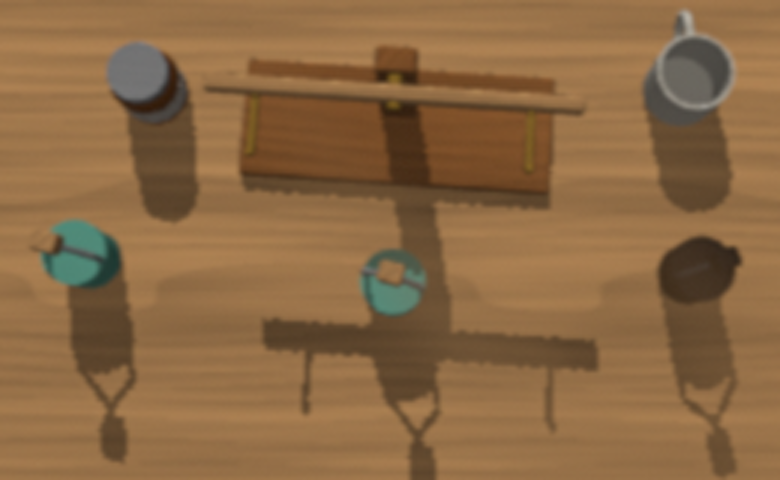

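View pics/sz.png

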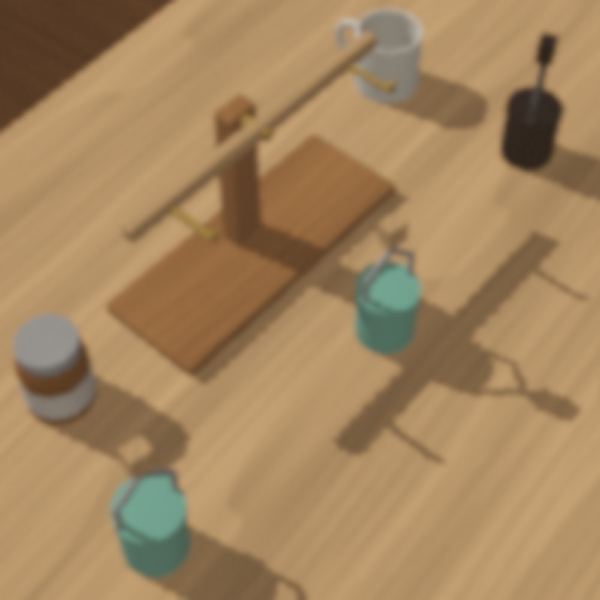

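The zoom shows the pegs at top-image pixels (199,172)→(198,191) and (292,177)→(291,197). The grip blocks are at (131,221) and (245,231), and the loops lie roughly along y with a small yaw. Next, measuring from the range data and colour.

```bash
cat > h.py <<'E'
import numpy as np,cv2
def cloud(c):
    z=c["range_z"];v,u=np.mgrid[0:384,0:512]
    P=np.stack([(u-c["cx"])/c["fx"]*z,(v-c["cy"])/c["fy"]*z,z],-1)
    X=(P-c["t"])@c["R"]; X[z<=0]=np.nan
    return X
def ray(c,u,v,h):
    d=c["R"].T@np.array([(u-c["cx"])/c["fx"],(v-c["cy"])/c["fy"],1]);o=-c["R"].T@c["t"]
    return o+d*(h-o[2])/d[2]
def pix(c,X):
    p=c["R"]@np.asarray(X,float)+c["t"];return p[:2]/p[2]*[c["fx"],c["fy"]]+[c["cx"],c["cy"]]
def report(t,s):
    for n,c in(("top",t),("side",s)):
        X=cloud(c);hsv=cv2.cvtColor(c["color"],cv2.COLOR_RGB2HSV)
        m=cv2.inRange(hsv,(75,60,40),(95,255,255)); k,l,st,ce=cv2.connectedComponentsWithStats(m)
        for i in range(1,k):
            if 100<st[i,4]<1500:
                q=X[l==i];L=q[(abs(q[:,2]-.08)<.006)]
                lidc=(L.max(0)+L.min(0))/2 if len(L) else None
                print(n,"mint px",ce[i].round(1),"lid",len(L),None if lidc is None else lidc.round(4), "zmax",np.nanmax(q[:,2]).round(3))
                if lidc is None: continue
                r=np.hypot(X[...,0]-lidc[0],X[...,1]-lidc[1])<.05
                w=X[r&(X[...,2]>.09)&(X[...,2]<.145)]; b=X[r&(X[...,2]>.165)&(X[...,2]<.2)]
                if len(w)>5:
                    e,V=np.linalg.eigh(np.cov(w[:,:2].T));d=V[:,1]*np.sign(V[1,1])
                    print("  wire n",len(w),w.mean(0).round(4),"yaw",np.degrees(np.arctan2(-d[0],d[1])).round(1),"sd",np.sqrt(e).round(4))
                if len(b): print("  block n",len(b),np.median(b,0).round(4),"ext",(b.min(0)).round(3),b.max(0).round(3))
        g=cv2.inRange(hsv,(20,120,60),(30,255,255))>0
        q=X[g&(X[...,2]>.16)&(X[...,2]<.245)&(X[...,0]>.3)];
        for sgn in(1,-1):
            y0=np.nanmedian(X[(X[...,2]>.19)&(X[...,2]<.22)&(X[...,0]>.45)][:,1])
            p=q[(sgn*(q[:,1]-y0)>.09)]
            if len(p): print(" peg",sgn,len(p),p.mean(0).round(4),p.min(0).round(4),p.max(0).round(4),"zmed",np.median(p[:,2]).round(4))
        B=X[(X[...,2]>.16)&(X[...,2]<.245)&(X[...,0]>.45)&~g&(abs(X[...,1])<.25)]
        if len(B):
            print(" bar",len(B),B.mean(0).round(4),B.min(0).round(3),B.max(0).round(3),"slopes",np.polyfit(B[:,1],B[:,0],1).round(4),np.polyfit(B[:,1],B[:,2],1).round(4))
E
python3 - <<'E'
import numpy as np;from h import *
report(np.load("top0.npz"),np.load("side0.npz"))
t=np.load("top0.npz")
for u,v in((131,221),(245,231)): print(ray(t,u,v,.18))
for u,v in((199.5,172.5),(198,191),(292.3,177),(291.3,197)): print(ray(t,u,v,.204),t["range_z"][int(v),int(u)],cloud(t)[int(v),int(u)])
E
```

```text
top mint px [142.3 225. ] lid 237 [0.4639 0.3413 0.0789] zmax 0.125
  wire n 31 [0.4595 0.3248 0.1182] yaw -14.5 sd [0.002  0.0083]
  block n 67 [0.4642 0.3422 0.1783] ext [0.453 0.332 0.167] [0.476 0.357 0.184]
top mint px [243.4 238.5] lid 113 [0.4226 0.023  0.0786] zmax 0.083
  wire n 33 [0.4358 0.0164 0.1169] yaw -15.8 sd [0.0021 0.0236]
  block n 61 [0.4373 0.0194 0.1784] ext [0.426 0.005 0.166] [0.447 0.031 0.183]
top mint px [503.2 306.5] lid 0 None zmax 0.658
top mint px [210.7 358.4] lid 0 None zmax 0.321
 peg 1 3 [0.5643 0.1478 0.2036] [0.5554 0.1463 0.2009] [0.5803 0.1488 0.2053] zmed 0.2047
 bar 1114 [0.6012 0.0164 0.2063] [ 0.527 -0.162  0.162] [0.648 0.195 0.216] slopes [0.0564 0.6003] [-0.0009  0.2063]
side mint px [279.1 225.4] lid 199 [0.4247 0.0243 0.0795] zmax 0.097
  wire n 67 [0.434  0.0264 0.1176] yaw -16.9 sd [0.0021 0.0209]
  block n 69 [0.4311 0.023  0.1774] ext [0.422 0.007 0.167] [0.445 0.033 0.18 ]
side mint px [200.4 295.7] lid 342 [0.4551 0.3473 0.0789] zmax 0.084
  wire n 86 [0.4612 0.3489 0.1187] yaw -14.9 sd [0.0018 0.0212]
  block n 100 [0.4583 0.3472 0.1783] ext [0.45  0.334 0.165] [0.473 0.359 0.185]
 peg 1 3 [0.5861 0.1503 0.2018] [0.5754 0.1487 0.2005] [0.5937 0.1522 0.2041] zmed 0.2006
 peg -1 3 [ 0.5411 -0.109   0.201 ] [ 0.5334 -0.1108  0.197 ] [ 0.5491 -0.1059  0.2043] zmed 0.2017
 bar 1603 [ 1.1455 -0.0381  0.2015] [ 0.522 -0.25   0.16 ] [2.092 0.198 0.245] slopes [-4.2607  0.983 ] [0.0254 0.2024]
[0.46124785 0.33654214 0.18      ]
[0.4347157  0.01662609 0.18      ]
[0.59631919 0.14542337 0.204     ] 1.1251415 [0.59803763 0.14703198 0.20281309]
[0.5433906 0.148068  0.204    ] 1.1097836 [0.54254692 0.14745186 0.20843147]
[ 0.58493252 -0.11536428  0.204     ] 1.1249943 [ 0.58518781 -0.11463529  0.20285951]
[ 0.52785603 -0.11188362  0.204     ] 1.1059724 [ 0.52651312 -0.1103079   0.21159507]
```

Units first: shifts go in shares of 0.4 m and turns go in shares of 90 degrees. So 7 degrees / 90 = 0.0778.

```bash
cat > go.py <<'E'
import sys,numpy as np;from station import bot
o=bot.observe();p=np.array(o["tool_pos"]);R=np.array(o["tcp_rot"])
g=np.array([float(a) for a in sys.argv[1:4]]);psi=np.degrees(np.arctan2(R[1,0],R[0,0]))
print("t",round(o["clock"],2),"pos",p.round(4),"psi",psi.round(2),"tool shift",(R.T@(g-p)).round(4),"w",round(o["grip_width"],3),"F",np.round(o["ft_force"],1))
E
```

Call:
inch_along([
  {"aperture":1, "az":0.0778},
  {"aperture":1, "az":0.0778},
  {"aperture":1, "az":0.0778},
  {"aperture":1, "az":0.0778},
  {"aperture":1, "az":0.0778},
  {"aperture":1, "az":0.0778},
  {"aperture":1},
], squeeze=20)

```text
clock: 0.8
tool_pos: [0.2939, -0.6072, 0.238]
tcp_rot: [[0.96, -0.279, -0.0], [-0.279, -0.96, 0.001], [-0.001, -0.001, -1.0]]
ft_force: [-0.1, -0.5, 0.7]
grip_width: 1.0
grip_force: 0.0
```

```bash
python3 go.py .435 .0195 .24
```

```text
t 0.8 pos [ 0.2939 -0.6072  0.238 ] psi -16.19 tool shift [-0.0393 -0.6412 -0.0014] w 1.0 F [-0.1 -0.5  0.7]
```

In the tool's units: -0.04 m / 0.4 = -0.1, -0.0025 m / 0.4 = -0.0063.

Call:
inch_along([
  {"aperture":1, "dx":-0.0063, "dy":-0.1},
  {"aperture":1, "dx":-0.0063, "dy":-0.1},
  {"aperture":1, "dx":-0.0063, "dy":-0.1},
  {"aperture":1, "dx":-0.0063, "dy":-0.1},
  {"aperture":1, "dx":-0.0063, "dy":-0.1},
  {"aperture":1, "dx":-0.0063, "dy":-0.1},
  {"aperture":1, "dx":-0.0063, "dy":-0.1},
  {"aperture":1, "dx":-0.0063, "dy":-0.1},
], quiet=true)

```text
ok
```

Call:
inch_along([
  {"aperture":1, "dx":-0.0063, "dy":-0.1},
  {"aperture":1, "dx":-0.0063, "dy":-0.1},
  {"aperture":1, "dx":-0.0063, "dy":-0.1},
  {"aperture":1, "dx":-0.0063, "dy":-0.1},
  {"aperture":1, "dx":-0.0063, "dy":-0.1},
  {"aperture":1, "dx":-0.0063, "dy":-0.1},
  {"aperture":1, "dx":-0.0063, "dy":-0.1},
  {"aperture":1},
], quiet=true)

```text
ok
```

```bash
python3 go.py .435 .0195 .149
```

```text
t 2.4 pos [ 0.4255 -0.017   0.2387] psi -15.67 tool shift [-0.0007 -0.0376  0.0897] w 0.999 F [ 0.4 -0.1 -0.1]
```

In the tool's units: -0.0375 m / 0.4 = -0.0938, 0.02 m / 0.4 = 0.05.

Call:
inch_along([
  {"aperture":1, "dx":-0.0013, "dy":-0.0938},
  {"aperture":1, "dz":0.05},
  {"aperture":1, "dz":0.05},
  {"aperture":1, "dz":0.05},
  {"aperture":1, "dz":0.05},
  {"aperture":1, "dz":0.025},
  {"aperture":1},
  {"aperture":1},
], quiet=true)

```text
ok
```

```bash
python3 go.py .435 .0195 .149;python3 - <<'E'
from station import bot;import cv2,numpy as np
o=[]
for n,(u,v) in(("top",(246,232)),("side",(279,220))):
    a=bot.camera(n)["color"][v-50:v+50,u-65:u+65,::-1];o.append(cv2.resize(a,None,fx=3,fy=3,interpolation=cv2.INTER_CUBIC))
cv2.imwrite("pics/g1.png",np.hstack(o))
E
```

```text
t 3.2 pos [0.4354 0.0148 0.1492] psi -16.16 tool shift [-0.0017 -0.0044  0.0002] w 1.002 F [-0.7  1.2  0.1]
```

View pics/g1.png

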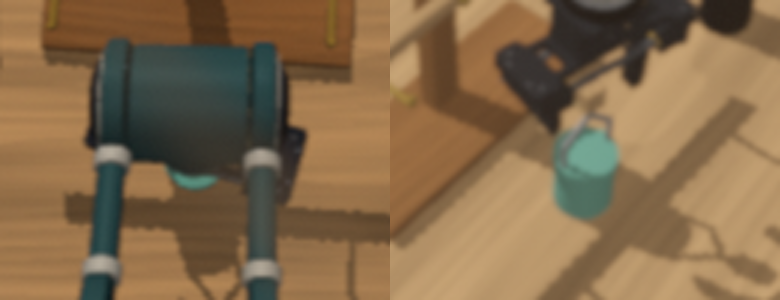

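The side view shows the open fingers straddling the wooden block of the middle caddy (block near (205,100) in the right half). I'll correct y by 4 mm, close and lift.

In the tool's units: -0.0045 m / 0.4 = -0.0113, -0.0015 m / 0.4 = -0.0038.

Call:
inch_along([
  {"aperture":1, "dx":-0.0038, "dy":-0.0113},
  {"aperture":0},
  {"aperture":0},
  {"aperture":0},
  {"aperture":0},
  {"aperture":0},
  {"aperture":0},
  {"aperture":0},
], squeeze=25)

```text
clock: 4.1
tool_pos: [0.4349, 0.02, 0.1486]
tcp_rot: [[0.96, -0.279, -0.0], [-0.279, -0.96, 0.0], [-0.0, 0.0, -1.0]]
ft_force: [0.1, 0.1, 0.1]
grip_width: 0.384
grip_force: 0.0
```

```bash
python3 go.py .435 .0195 .149
```

```text
t 4.1 pos [0.4349 0.02   0.1486] psi -16.17 tool shift [ 0.0002  0.0005 -0.0004] w 0.384 F [0.1 0.1 0.1]
```

Call:
inch_along([
  {"aperture":0},
  {"aperture":0},
  {"aperture":0},
  {"aperture":0},
])

```text
clock: 4.5
tool_pos: [0.4349, 0.02, 0.1487]
tcp_rot: [[0.96, -0.278, -0.0], [-0.278, -0.96, -0.0], [-0.0, 0.0, -1.0]]
ft_force: [0.4, -0.3, -0.2]
grip_width: 0.27
grip_force: 25.0
```

Call:
inch_along([
  {"aperture":0, "dz":-0.025},
  {"aperture":0, "dz":-0.05},
  {"aperture":0, "dz":-0.05},
  {"aperture":0, "dz":-0.05},
  {"aperture":0, "dz":-0.05},
  {"aperture":0, "dz":-0.025, "az":-0.0722},
  {"aperture":0, "az":-0.0722},
  {"aperture":0},
])

```text
clock: 5.3
tool_pos: [0.4352, 0.02, 0.2497]
tcp_rot: [[0.998, -0.055, 0.001], [-0.055, -0.998, -0.0], [0.001, -0.0, -1.0]]
ft_force: [-0.2, -0.2, -2.5]
grip_width: 0.27
grip_force: 25.0
```

```bash
python3 go.py .485 -.1085 .2496
```

```text
t 5.3 pos [0.4352 0.02   0.2497] psi -3.15 tool shift [0.0568 0.1256 0.0002] w 0.27 F [-0.2 -0.2 -2.5]
```

In the tool's units: 0.025 m / 0.4 = 0.0625, 0.02 m / 0.4 = 0.05.

Call:
inch_along([
  {"aperture":0, "dx":0.0175, "dy":0.0375},
  {"aperture":0, "dx":0.025, "dy":0.0625},
  {"aperture":0, "dx":0.025, "dy":0.0625},
  {"aperture":0, "dx":0.025, "dy":0.0625},
  {"aperture":0, "dx":0.025, "dy":0.05},
  {"aperture":0, "dx":0.0175, "dy":0.0375},
  {"aperture":0, "dx":0.0075},
  {"aperture":0},
], quiet=true)

```text
ok
```

```bash
python3 go.py .485 -.108 .2496; python3 - <<'E'
from station import bot;import cv2,numpy as np;from h import *
o=[]
for n,(u,v) in(("top",(275,200)),("side",(290,190))):
    c=bot.camera(n);np.savez(n+"1.npz",**c);a=c["color"][v-50:v+50,u-65:u+65,::-1];o.append(cv2.resize(a,None,fx=3,fy=3,interpolation=cv2.INTER_CUBIC))
cv2.imwrite("pics/g2.png",np.hstack(o))
E
```

```text
t 6.1 pos [ 0.4849 -0.1076  0.2484] psi -3.26 tool shift [ 0.0001  0.0004 -0.0012] w 0.27 F [-0.1  0.6 -2.1]
```

View pics/g2.png

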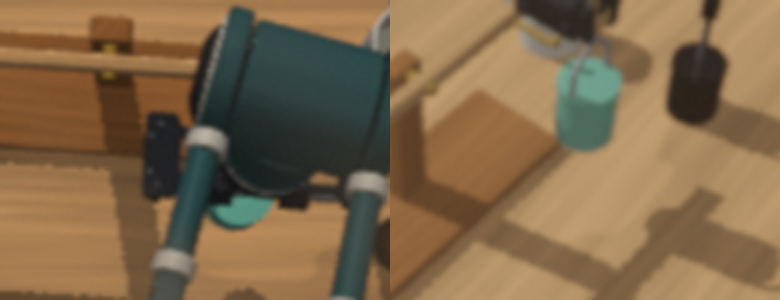

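Side crop: the loop opening (right half, about (590,65)) faces the brass peg near (550,38), at about the expected height. Inserting slowly and watching the force.

In the tool's units: 0.01 m / 0.4 = 0.025, -0.001 m / 0.4 = -0.0025.

Call:
inch_along([
  {"aperture":0, "dx":0.025, "dz":-0.0025},
  {"aperture":0, "dx":0.025},
  {"aperture":0, "dx":0.025},
  {"aperture":0, "dx":0.025},
  {"aperture":0, "dx":0.025},
  {"aperture":0},
])

```text
clock: 6.8
tool_pos: [0.5363, -0.1107, 0.2495]
tcp_rot: [[0.998, -0.055, 0.0], [-0.055, -0.998, 0.0], [0.0, -0.0, -1.0]]
ft_force: [0.8, 0.2, -2.9]
grip_width: 0.271
grip_force: 25.0
```

```bash
python3 go.py .567 -.112 .2496
```

```text
t 6.8 pos [ 0.5363 -0.1107  0.2495] psi -3.16 tool shift [ 0.0307 -0.0004 -0.0001] w 0.271 F [ 0.8  0.2 -2.9]
```

Call:
inch_along([
  {"aperture":0, "dx":0.02},
  {"aperture":0, "dx":0.02},
  {"aperture":0, "dx":0.02},
  {"aperture":0, "dx":0.02},
  {"aperture":0},
  {"aperture":0},
])

```text
clock: 7.4
tool_pos: [0.5669, -0.1124, 0.2496]
tcp_rot: [[0.998, -0.055, -0.001], [-0.055, -0.998, 0.0], [-0.001, -0.0, -1.0]]
ft_force: [-0.1, 0.4, -2.0]
grip_width: 0.263
grip_force: 25.0
```

```bash
python3 go.py .567 -.112 .2496; python3 - <<'E'
from station import bot;import cv2,numpy as np
o=[]
for n,(u,v) in(("top",(275,190)),("side",(265,170))):
    c=bot.camera(n);a=c["color"][v-50:v+50,u-65:u+65,::-1];o.append(cv2.resize(a,None,fx=3,fy=3,interpolation=cv2.INTER_CUBIC))
cv2.imwrite("pics/g3.png",np.hstack(o))
E
```

```text
t 7.4 pos [ 0.5669 -0.1124  0.2496] psi -3.16 tool shift [ 0.0001 -0.0004 -0.    ] w 0.263 F [-0.1  0.4 -2. ]
```

View pics/g3.png

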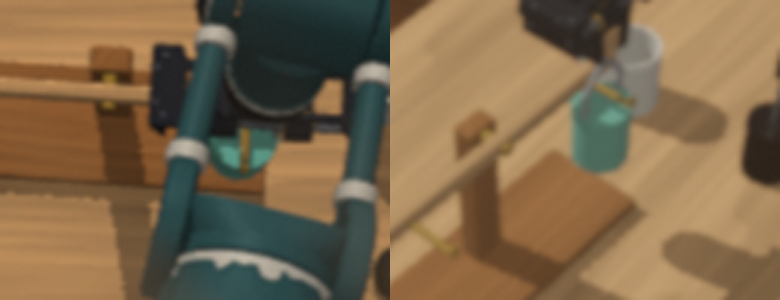

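The peg passes through the loop (side crop: brass rod in front of the lid, about (612,92)). Lowering to seat, then following the bar down.

In the tool's units: 0.006 m / 0.4 = 0.015, 0.004 m / 0.4 = 0.01.

Call:
inch_along([
  {"aperture":0, "dz":0.015},
  {"aperture":0, "dz":0.015},
  {"aperture":0, "dz":0.015},
  {"aperture":0, "dz":0.015},
  {"aperture":0, "dz":0.01},
  {"aperture":0},
  {"aperture":0},
])

```text
clock: 8.2
tool_pos: [0.5668, -0.1125, 0.2216]
tcp_rot: [[0.998, -0.055, -0.0], [-0.055, -0.998, 0.0], [-0.0, -0.0, -1.0]]
ft_force: [1.0, 0.6, -1.0]
grip_width: 0.268
grip_force: 25.0
```

Call:
inch_along([
  {"aperture":0, "dy":-0.0013, "dz":0.01},
  {"aperture":0, "dy":-0.0013, "dz":0.01},
  {"aperture":0, "dy":-0.0013, "dz":0.01},
  {"aperture":0, "dy":-0.0013, "dz":0.01},
  {"aperture":0, "dz":0.01},
  {"aperture":0},
  {"aperture":0},
])

```text
clock: 8.9
tool_pos: [0.5666, -0.1102, 0.2014]
tcp_rot: [[0.998, -0.055, -0.001], [-0.055, -0.998, 0.001], [-0.001, -0.0, -1.0]]
ft_force: [0.0, 1.8, -1.6]
grip_width: 0.271
grip_force: 25.0
```

Call:
inch_along([
  {"aperture":0, "dz":0.0075},
  {"aperture":0, "dz":0.005},
  {"aperture":0},
  {"aperture":0},
])

```text
clock: 9.3
tool_pos: [0.5671, -0.11, 0.1968]
tcp_rot: [[0.998, -0.055, 0.0], [-0.055, -0.998, 0.001], [0.0, -0.001, -1.0]]
ft_force: [-0.9, 4.1, -0.6]
grip_width: 0.269
grip_force: 25.0
```

```bash
python3 go.py .567 -.112 .1956
```

```text
t 9.3 pos [ 0.5671 -0.11    0.1968] psi -3.17 tool shift [0.     0.002  0.0012] w 0.269 F [-0.9  4.1 -0.6]
```

In the tool's units: -0.001 m / 0.4 = -0.0025.

Call:
inch_along([
  {"aperture":0, "dy":-0.0025},
  {"aperture":0, "dy":-0.0025},
  {"aperture":0},
  {"aperture":0},
])

```text
clock: 9.7
tool_pos: [0.5671, -0.109, 0.1967]
tcp_rot: [[0.998, -0.055, 0.0], [-0.055, -0.998, -0.001], [0.0, 0.001, -1.0]]
ft_force: [-0.5, 0.3, -1.0]
grip_width: 0.272
grip_force: 25.0
```

```bash
cat > bar.py <<'E'
from station import bot;from h import *
c=bot.camera("top");X=cloud(c)
B=X[(X[...,2]>.14)&(X[...,2]<.25)&(abs(X[...,0]-.6013-.0564*(X[...,1]-.0165))<.008)&(X[...,1]>-.17)&(X[...,1]<.2)]
k=abs(B[:,1]-.0165)>.03; k&=B[:,1]>(-.02 if __import__("sys").argv[1:] else -.3)
print("bar tilt",np.degrees(np.arctan(np.polyfit(B[k,1],B[k,2],1)[0])).round(2),len(B[k]),np.polyfit(B[k,1],B[k,2],1).round(4))
E
python3 bar.py 1
```

```text
bar tilt 10.66 344 [0.1883 0.2043]
```

The lateral force is gone and the bar is at 10.7°, nearly at its stop. Releasing, then straight up.

Call:
inch_along([
  {"aperture":0, "dz":0.0025},
  {"aperture":0.35},
  {"aperture":0.45},
  {"aperture":0.6},
  {"aperture":0.7},
  {"aperture":0.8},
  {"aperture":0.8},
  {"aperture":0.8},
])

```text
clock: 10.55
tool_pos: [0.567, -0.1085, 0.1957]
tcp_rot: [[0.998, -0.055, 0.0], [-0.055, -0.998, -0.0], [0.0, 0.0, -1.0]]
ft_force: [0.3, -0.1, 0.7]
grip_width: 0.795
grip_force: 0.0
```

Call:
inch_along([
  {"aperture":0.9, "dz":-0.0375},
  {"aperture":1, "dz":-0.0625},
  {"aperture":1, "dz":-0.075},
  {"aperture":1, "dz":-0.075},
  {"aperture":1, "dz":-0.025},
  {"aperture":1},
])

```text
clock: 11.15
tool_pos: [0.5683, -0.1088, 0.3086]
tcp_rot: [[0.998, -0.055, 0.005], [-0.055, -0.998, -0.001], [0.005, 0.001, -1.0]]
ft_force: [0.6, -1.1, 0.7]
grip_width: 0.997
grip_force: 0.0
```

```bash
python3 go.py .463 .3455 .3
```

```text
t 11.15 pos [ 0.5683 -0.1088  0.3086] psi -3.17 tool shift [-0.1303 -0.4477  0.0076] w 0.997 F [ 0.6 -1.1  0.7]
```

In the tool's units: -0.0375 m / 0.4 = -0.0938, -0.011 m / 0.4 = -0.0275.

Call:
inch_along([
  {"aperture":1, "dx":-0.0275, "dy":-0.0938},
  {"aperture":1, "dx":-0.0275, "dy":-0.0938},
  {"aperture":1, "dx":-0.0275, "dy":-0.0938},
  {"aperture":1, "dx":-0.0275, "dy":-0.0938},
  {"aperture":1, "dx":-0.0275, "dy":-0.0938},
  {"aperture":1, "dx":-0.0275, "dy":-0.0938},
  {"aperture":1, "dx":-0.0275, "dy":-0.0938},
  {"aperture":1, "dx":-0.0275, "dy":-0.0938},
], quiet=true)

```text
ok
```

Call:
inch_along([
  {"aperture":1, "dx":-0.0275, "dy":-0.0938},
  {"aperture":1, "dx":-0.0275, "dy":-0.0938},
  {"aperture":1, "dx":-0.0275, "dy":-0.0938},
  {"aperture":1, "dx":-0.0275, "dy":-0.0938},
  {"aperture":1, "az":0.0667},
  {"aperture":1, "az":0.0644},
  {"aperture":1},
  {"aperture":1},
], quiet=true)

```text
ok
```

```bash
python3 go.py .463 .3455 .149; python3 - <<'E'
from station import bot;import cv2,numpy as np
o=[]
for n,(u,v) in(("top",(245,180)),("side",(240,190))):
    c=bot.camera(n);np.savez(n+"2.npz",**c);a=c["color"][v-65:v+65,u-65:u+65,::-1];o.append(cv2.resize(a,None,fx=3,fy=3,interpolation=cv2.INTER_CUBIC))
cv2.imwrite("pics/g4.png",np.hstack(o))
E
python3 bar.py
```

```text
t 12.75 pos [0.4596 0.3477 0.3041] psi -14.84 tool shift [0.0042 0.0009 0.1551] w 1.003 F [-1.  -0.5  0.3]
bar tilt 11.38 625 [0.2012 0.2043]
```

View pics/g4.png

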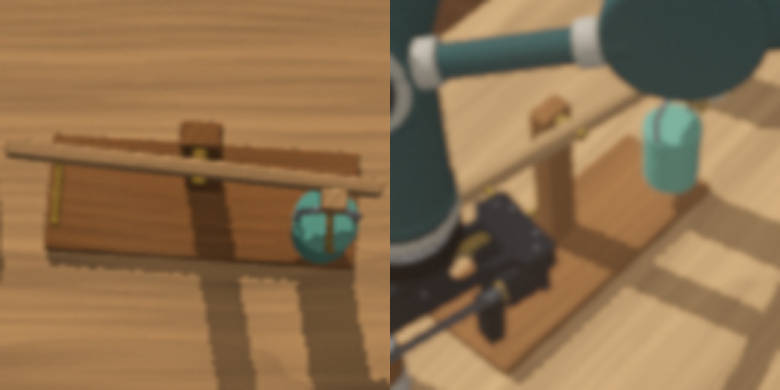

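The first caddy hangs on the right peg (crop (325,225)) and the bar is tipped to its stop. The raised left peg is at crop (56,165)→(54,222). Now for the second caddy.

In the tool's units: 0.03 m / 0.4 = 0.075, 0.025 m / 0.4 = 0.0625.

Call:
inch_along([
  {"aperture":1, "dx":0.005, "dy":0.0013, "dz":0.0625},
  {"aperture":1, "dx":0.005, "dy":0.0013, "dz":0.075},
  {"aperture":1, "dz":0.075},
  {"aperture":1, "dz":0.075},
  {"aperture":1, "dz":0.0625},
  {"aperture":1, "dz":0.0375},
  {"aperture":1},
  {"aperture":1},
], quiet=true)

```text
ok
```

```bash
python3 go.py .463 .3455 .149; python3 - <<'E'
from h import *;c=np.load("top2.npz")
X=cloud(c)
for u,v in((198.7,170),(198.2,180),(198,188.5)): print(ray(c,u,v,.230).round(4),X[int(round(v)),int(round(u))].round(4))
E
```

```text
t 13.7 pos [0.4642 0.3463 0.1514] psi -14.97 tool shift [-0.001   0.0011  0.0024] w 1.001 F [0.1 0.7 0.1]
[0.5971 0.1443 0.23  ] [0.5979 0.1439 0.2269]
[0.569  0.1448 0.23  ] [0.5695 0.1457 0.2279]
[0.5454 0.1447 0.23  ] [0.546  0.1442 0.2336]
```

In the tool's units: 0.002 m / 0.4 = 0.005, -0.001 m / 0.4 = -0.0025.

Call:
inch_along([
  {"aperture":1, "dx":-0.0025, "dy":0.0025, "dz":0.005},
  {"aperture":0},
  {"aperture":0},
  {"aperture":0},
  {"aperture":0},
  {"aperture":0},
  {"aperture":0},
  {"aperture":0},
], quiet=true)

```text
ok
```

Call:
inch_along([
  {"aperture":0},
  {"aperture":0},
  {"aperture":0},
  {"aperture":0},
  {"aperture":0},
], squeeze=25)

```text
clock: 15.0
tool_pos: [0.4625, 0.3454, 0.1487]
tcp_rot: [[0.966, -0.258, -0.0], [-0.258, -0.966, -0.0], [-0.0, 0.0, -1.0]]
ft_force: [0.4, 0.6, 0.7]
grip_width: 0.263
grip_force: 25.0
```

```bash
python3 go.py .463 .3455 .149
```

```text
t 15.0 pos [0.4625 0.3454 0.1487] psi -14.97 tool shift [ 0.0005 -0.0002 -0.0003] w 0.263 F [0.4 0.6 0.7]
```

In the tool's units: -0.025 m / 0.4 = -0.0625, -0.021 m / 0.4 = -0.0525, -5.9 degrees / 90 = -0.0656.

Call:
inch_along([
  {"aperture":0, "dz":-0.025},
  {"aperture":0, "dz":-0.05},
  {"aperture":0, "dz":-0.0625},
  {"aperture":0, "dz":-0.0625},
  {"aperture":0, "dz":-0.0625},
  {"aperture":0, "dz":-0.0525, "az":-0.0656},
  {"aperture":0, "az":-0.0656},
  {"aperture":0},
], quiet=true)

```text
ok
```

```bash
python3 go.py .49 .150 .275
```

```text
t 15.8 pos [0.4629 0.3457 0.2763] psi -3.16 tool shift [0.0379 0.1939 0.0012] w 0.267 F [ 0.1  0.3 -1.7]
```

In the tool's units: 0.03 m / 0.4 = 0.075, 0.023 m / 0.4 = 0.0575.

Call:
inch_along([
  {"aperture":0, "dx":0.01, "dy":0.05},
  {"aperture":0, "dx":0.015, "dy":0.075, "dz":0.0025},
  {"aperture":0, "dx":0.015, "dy":0.075},
  {"aperture":0, "dx":0.015, "dy":0.075},
  {"aperture":0, "dx":0.015, "dy":0.075},
  {"aperture":0, "dx":0.015, "dy":0.075},
  {"aperture":0, "dx":0.01, "dy":0.0575},
  {"aperture":0},
], quiet=true)

```text
ok
```

```bash
python3 go.py .49 .150 .275; python3 - <<'E'
from station import bot;import cv2,numpy as np
o=[]
for n,(u,v) in(("top",(215,195)),("side",(225,220))):
    c=bot.camera(n);np.savez(n+"3.npz",**c);a=c["color"][v-65:v+65,u-65:u+65,::-1];o.append(cv2.resize(a,None,fx=3,fy=3,interpolation=cv2.INTER_CUBIC))
cv2.imwrite("pics/g5.png",np.hstack(o))
E
```

```text
t 16.6 pos [0.4894 0.1481 0.273 ] psi -3.49 tool shift [ 0.0005 -0.0019 -0.002 ] w 0.269 F [-0.3  0.3 -1.2]
```

View pics/g5.png

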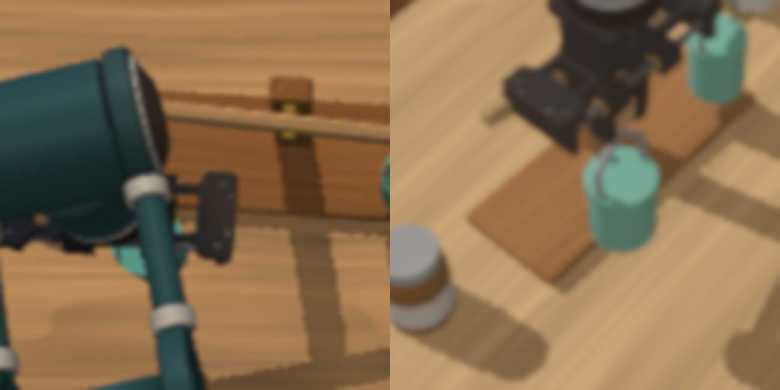

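The second caddy is held in front of the left peg (side crop (620,195)), with the peg hidden behind the gripper. A small correction, then insert and watch the force.

In the tool's units: 0.01 m / 0.4 = 0.025, -0.0015 m / 0.4 = -0.0038.

Call:
inch_along([
  {"aperture":0, "dy":-0.0038, "dz":-0.0025},
  {"aperture":0, "dx":0.025},
  {"aperture":0, "dx":0.025},
  {"aperture":0, "dx":0.025},
  {"aperture":0, "dx":0.025},
  {"aperture":0, "dx":0.025},
  {"aperture":0},
])

```text
clock: 17.4
tool_pos: [0.5412, 0.1492, 0.2745]
tcp_rot: [[0.998, -0.056, 0.0], [-0.056, -0.998, -0.0], [0.0, 0.0, -1.0]]
ft_force: [-0.2, 0.2, -1.5]
grip_width: 0.272
grip_force: 25.0
```

```bash
python3 go.py .5745 .1455 .275
```

```text
t 17.4 pos [0.5412 0.1492 0.2745] psi -3.2 tool shift [ 0.0334  0.0019 -0.0005] w 0.272 F [-0.2  0.2 -1.5]
```

Call:
inch_along([
  {"aperture":0, "dx":0.02},
  {"aperture":0, "dx":0.02},
  {"aperture":0, "dx":0.02},
  {"aperture":0, "dx":0.02},
  {"aperture":0, "dx":0.0075},
  {"aperture":0},
  {"aperture":0},
])

```text
clock: 18.1
tool_pos: [0.5746, 0.1474, 0.2746]
tcp_rot: [[0.998, -0.055, -0.001], [-0.055, -0.998, -0.0], [-0.001, 0.0, -1.0]]
ft_force: [-0.3, 0.8, -1.5]
grip_width: 0.269
grip_force: 25.0
```

```bash
python3 go.py .5745 .1455 .275; python3 - <<'E'
from station import bot;import cv2,numpy as np
o=[]
for n,(u,v) in(("top",(215,185)),("side",(220,195))):
    c=bot.camera(n);np.savez(n+"4.npz",**c);a=c["color"][v-65:v+65,u-65:u+65,::-1];o.append(cv2.resize(a,None,fx=3,fy=3,interpolation=cv2.INTER_CUBIC))
cv2.imwrite("pics/g6.png",np.hstack(o))
E
```

```text
t 18.1 pos [0.5746 0.1474 0.2746] psi -3.18 tool shift [ 0.      0.0019 -0.0004] w 0.269 F [-0.3  0.8 -1.5]
```

View pics/g6.png

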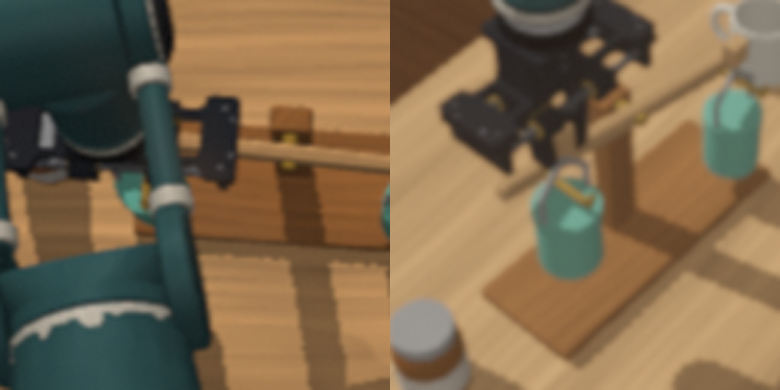

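The brass rod passes through the loop (side crop (575,190)). Lowering until the bar is level.

In the tool's units: 0.006 m / 0.4 = 0.015, 0.003 m / 0.4 = 0.0075.

Call:
inch_along([
  {"aperture":0, "dy":0.0025, "dz":0.015},
  {"aperture":0, "dy":0.0025, "dz":0.015},
  {"aperture":0, "dz":0.015},
  {"aperture":0, "dz":0.015},
  {"aperture":0, "dz":0.0075},
  {"aperture":0},
])

```text
clock: 18.8
tool_pos: [0.5742, 0.1456, 0.247]
tcp_rot: [[0.998, -0.055, -0.001], [-0.055, -0.998, 0.0], [-0.001, -0.0, -1.0]]
ft_force: [-0.4, 0.5, -0.9]
grip_width: 0.269
grip_force: 25.0
```

Call:
inch_along([
  {"aperture":0, "dy":-0.0013, "dz":0.0125},
  {"aperture":0, "dy":-0.0013, "dz":0.0125},
  {"aperture":0, "dy":-0.0013, "dz":0.0125},
  {"aperture":0, "dy":-0.0013, "dz":0.01},
  {"aperture":0, "dy":-0.0013, "dz":0.01},
  {"aperture":0, "dz":0.005},
  {"aperture":0},
  {"aperture":0},
])

```text
clock: 19.6
tool_pos: [0.5747, 0.148, 0.2227]
tcp_rot: [[0.998, -0.055, -0.0], [-0.055, -0.998, 0.0], [-0.0, -0.0, -1.0]]
ft_force: [1.2, 3.5, 0.1]
grip_width: 0.268
grip_force: 25.0
```

```bash
python3 go.py .5745 .148 .2217;python3 bar.py
```

```text
t 19.6 pos [0.5747 0.148  0.2227] psi -3.18 tool shift [-0.0002  0.      0.001 ] w 0.268 F [1.2 3.5 0.1]
bar tilt 2.13 424 [0.0372 0.2051]
```

In the tool's units: -0.001 m / 0.4 = -0.0025.

Call:
inch_along([
  {"aperture":0, "dy":-0.0025, "dz":0.0025},
  {"aperture":0},
  {"aperture":0},
])

```text
clock: 19.95
tool_pos: [0.5747, 0.1485, 0.2216]
tcp_rot: [[0.998, -0.055, -0.0], [-0.055, -0.998, -0.001], [-0.0, 0.001, -1.0]]
ft_force: [0.4, 0.5, 0.1]
grip_width: 0.27
grip_force: 25.0
```

```bash
python3 - <<'E'
from station import bot;from h import *
c=bot.camera("top");X=cloud(c)
B=X[(X[...,2]>.17)&(X[...,2]<.23)&(abs(X[...,0]-.6013-.0564*(X[...,1]-.0165))<.006)&(X[...,1]>-.17)&(X[...,1]<.06)]
for a,b in((-.17,-.12),(-.12,-.07),(-.07,-.02),(.0,.03),(.03,.06)):
    q=B[(B[:,1]>a)&(B[:,1]<b),2];print(a,len(q),np.percentile(q,[20,50,80]).round(4) if len(q) else 0)
E
```

```text
-0.17 64 [0.2066 0.2081 0.2096]
-0.12 81 [0.2069 0.2088 0.2099]
-0.07 75 [0.2072 0.2087 0.2106]
0.0 48 [0.2074 0.209  0.2109]
0.03 52 [0.2073 0.2095 0.2112]
```

The bar is level within about 0.4° and the forces are near zero. Releasing.

Call:
inch_along([
  {"aperture":0.32},
  {"aperture":0.36},
  {"aperture":0.42},
  {"aperture":0.5},
  {"aperture":0.6},
  {"aperture":0.7},
  {"aperture":0.8},
  {"aperture":0.8},
])

```text
clock: 20.8
tool_pos: [0.5748, 0.1489, 0.2217]
tcp_rot: [[0.998, -0.055, 0.0], [-0.055, -0.998, -0.0], [0.0, 0.0, -1.0]]
ft_force: [1.5, 0.3, 0.4]
grip_width: 0.8
grip_force: 0.0
```

Call:
inch_along([
  {"aperture":0.9, "dz":-0.025},
  {"aperture":1, "dz":-0.05},
  {"aperture":1, "dz":-0.075},
  {"aperture":1, "dz":-0.075},
  {"aperture":1, "dz":-0.075},
  {"aperture":1},
], quiet=true)

```text
ok
```

Call:
inch_along([
  {"aperture":1, "dx":-0.075, "dy":-0.075},
  {"aperture":1, "dx":-0.075, "dy":-0.075},
  {"aperture":1, "dx":-0.075, "dy":-0.075},
  {"aperture":1, "dx":-0.075, "dy":-0.075},
  {"aperture":1, "dx":-0.075, "dy":-0.075},
  {"aperture":1},
  {"aperture":1},
  {"aperture":1},
], quiet=true)

```text
ok
```

```bash
python3 bar.py
```

```text
bar tilt 0.95 695 [0.0165 0.2032]
```

Call:
inch_along([
  {"aperture":1},
  {"aperture":1},
  {"aperture":1},
  {"aperture":1},
  {"aperture":1},
  {"aperture":1},
  {"aperture":1},
  {"aperture":1},
])

```text
clock: 23.05
tool_pos: [0.4333, 0.307, 0.3417]
tcp_rot: [[0.998, -0.055, 0.0], [-0.055, -0.998, -0.0], [0.0, 0.0, -1.0]]
ft_force: [0.7, -1.1, 0.3]
grip_width: 1.004
grip_force: 0.0
```

```bash
python3 bar.py; python3 - <<'E'
from station import bot;import cv2,numpy as np
o=[]
for n,(u,v) in(("top",(250,195)),("side",(240,190))):
    c=bot.camera(n);np.savez(n+"5.npz",**c);a=c["color"][v-85:v+85,u-110:u+110,::-1];o.append(cv2.resize(a,(396,306),interpolation=cv2.INTER_CUBIC))
cv2.imwrite("pics/g7.png",np.hstack(o))
E
```

```text
bar tilt 0.96 693 [0.0167 0.2034]
```

View pics/g7.png

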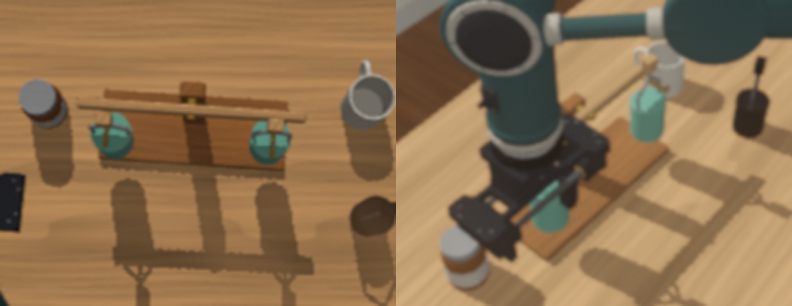

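Both caddies hang on their pegs and nothing else has moved. Checking levelness against the first image, and that everything is still.

Call:
inch_along([
  {"aperture":1},
  {"aperture":1},
  {"aperture":1},
  {"aperture":1},
  {"aperture":1},
  {"aperture":1},
], quiet=true)

```text
ok
```

```bash
python3 - <<'E'
from station import bot;from h import *
N=bot.camera("top");A=np.load("top0.npz");B5=np.load("top5.npz")
for c in(A,B5,N):
    X=cloud(c);B=X[(X[...,2]>.18)&(X[...,2]<.235)&(abs(X[...,0]-.6013-.0564*(X[...,1]-.0165))<.006)]
    B=B[abs(B[:,1]-.0165)<.175]
    print([np.median(B[(B[:,1]>a)&(B[:,1]<a+.05),2]).round(4) for a in(-.16,-.11,-.06,.04,.09,.14)],np.degrees(np.polyfit(B[:,1],B[:,2],1)[0]).round(2))
d=np.abs(N["color"].astype(int)-B5["color"])[140:260,180:320].max(-1);print("diff",d.max(),(d>25).sum())
E
```

```text
[np.float64(0.2087), np.float64(0.2089), np.float64(0.2092), np.float64(0.2087), np.float64(0.2084), np.float64(0.2087)] -0.17
[np.float64(0.2082), np.float64(0.2085), np.float64(0.2089), np.float64(0.2094), np.float64(0.2102), np.float64(0.2104)] 0.33
[np.float64(0.2078), np.float64(0.2081), np.float64(0.2083), np.float64(0.2095), np.float64(0.21), np.float64(0.2108)] 0.47
diff 4 0
```

```bash
python3 -c "
from station import bot
print(bot.close_job())"
```

```text
the job is handed in; nothing more can be done
None
```

I hung both mint caddies, the first on the right peg and the second on the left, and handed the job in at about 24 s; the bar measured level to about half a degree, everything was still, and I left the black caddy, mug and jar alone.

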